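# Reset the adjuster of a spindle unit and lock it with its jam nut

## Robot

A 6-joint arm with a two-finger parallel gripper is mounted at the origin on the work surface. World frame = base frame: x ahead of the robot, y to its left, z up, the work surface at z = 0. Lengths are in m, angles in rad, forces in N, time in s.
With the tool pointing down it reaches from about 0.275 to 0.725 m from the base axis. Payload 15.9 kg.
Tool frame: the origin (TCP) lies between the finger pads; the fingertips stand 8 mm ahead of it and the grasp point (between the pads) lies 11 mm behind it (arm.finger_overhang is the z of the fingertips in the tool frame, in m); z points along the fingers, x is the direction in which the jaws open and shut, and the axes are right-handed (so a half turn about z gives the same grasp; the last joint's range is limited). The gripper opens to 85 mm and grips with 20 to 120 N. Pads are 22 mm wide; open, the fingers measure 114 mm over their backs; the gripper's body (76 mm by 85 mm) begins 54 mm behind the grasp point. The pads swing forward as they close: fully open they stand 13 mm farther back than shut.
Start: joints at [1.285, 0.213, -0.034, 1.323, 0, 1.571], TCP at [0.141, 0.48, 0.216] pointing down, gripper open.
Joint ranges: [-2.98, 2.98], [-0.74, 1.72], [-1.14, 1.35], [-2.1, 2.04], [-1.57, 1.44], [-3.14, 3.14]. Speed limits (rad/s): [1.89, 1.89, 2.39, 2.57, 3.14, 3.14].

## Interface

Orientations are given as a unit quaternion [w, x, y, z].
In Python, from station import arm gives the robot as it stands.
- The arm moves only by the tool play_rows, never from a script. Its argument "moves" is a list of rows, each a list of 3 entries, a list of its own where there are three numbers: the shift along the tool's x, y, z as a fraction of full scale, then the turn, a rotation vector about the tool's x, y, z as a fraction of full scale, then the opening, from -1 (shut) to 1 (fully open). A call has exactly 5 rows; each row is the pose to reach, as a shift and turn from the pose commanded when the call began, along the tool's axes at that moment; what a row does not reach only later rows make up. Full scale, the value 1, is 0.25 m for a shift and 90 degrees for a turn. A row lasts 1/12 s, in which the tool goes at most 41.7 mm and 7.16 degrees, less where a joint would pass 70% of its speed; a pose out of reach is approached as far as the arm can. A call with a number of a shift or a turn outside -1 to 1 is refused whole. A call with a gripper value outside its range is refused whole. The fingers move at their own pace and stop on an object; "force" is the grip in N (left out, the last holds). Time passes only in rows, so rows that repeat a pose let the fingers close, or fill a call up. It gives the time, the measured TCP pose, the force and the opening at its end, in the units of the state.
- arm.sense(): the state, without advancing time (a new reading comes with each control period).
- arm.capture(name): name is "scene" or "side" or "wrist"; returns the picture (480x640x3 uint8, blue, green, red); there is no depth.
- arm.camera_model(name): a dict with "intrinsics" (3x3 intrinsics, pixels), "rvec" (rotation vector, rad) and "tvec" (3), from world to camera coordinates, as OpenCV has them; the wrist camera has in their place "tool_from_camera" (4x4, takes a point from camera to tool coordinates, whose origin is the TCP and whose axes are the tool frame's). Camera axes: x right, y down, z forward; pixel columns grow to the right and rows downward; lengths in m; the calibration is good to about 2 mm. The wrist camera is an equidistant fisheye: a pixel r from the principal point sees the ray r / f radians off the axis. A picture is of the moment at which its call begins: read the wrist's pose just before it. camera_model takes no time and is no camera call.
- arm.sign_off(): hands the job in, once; it reports no verdict.
The state is a dict: "clock": time; "joints": joint angles; "dq": joint speeds; "joint_efforts": joint torques, N m; "tool_pos": TCP position; "tcp_rot": TCP orientation; "contact_force": force on the tool from outside, world axes, zero at the start; "ft_torque": the same for the moment, N m; "gripper_width": finger opening in m.
Only numpy, scipy, OpenCV 4.12 (cv2) and the standard library are available. Lean on these libraries where they do the work, as an engineer would, in place of code of your own. Each camera call takes 0.05 s, during which the arm holds its last target. There are 200 camera calls.

## Task

Set the black spindle unit to its red mark: swing the blue lever of the jam nut well round counter-clockwise (seen from above) to loosen it, turn the brass adjuster screw until the tip of its white pointer stands over the red-capped stud, then swing the blue lever back clockwise as far as it goes so that the nut is tight again with the pointer still over the red stud. Leave the other things on the bench where they are.

Things in the scene. Friction and masses are not known exactly. Their poses are not given: they have to be found in the camera images.
- unit: the spindle unit, fixed to the bench: an aluminium setting plate 135 x 225 x 10 mm under a black block 110 (its x) x 190 (its y) mm whose top is 55 mm above the bench. Origin: centre of the underside, z up. The adjuster's upright axis stands at (0, -45) mm of it. Around (0, +55) mm stand three brown sleeves, 32 mm diameter, tops 102 mm above the bench; the nearest one to the adjuster is centred at y = +46 mm, x = +-22 mm.
- nut (a joint): angle of the jam nut about the adjuster's axis, rad: 0 is tight, against its end stop, and it grows counter-clockwise seen from above as the nut is loosened, up to 1.3. It stays where it is left. Loosening takes up to 0.5 N m (7 N at the lever post), tightening about 0.3 N m. Below about 0.25 rad the nut clamps the screw; above 0.5 the screw is free. It starts tight (0 to 0.03).
- lever_grip (a point): middle of the upright blue post at the end of the jam nut's lever, 91 mm above the bench: a round post, 16 mm diameter, from 67 to 110 mm above the bench, 75 mm from the adjuster's axis, fixed to a flat blue arm that reaches in to the steel hex nut. When tight the lever points along -2.6 rad from the unit's x axis (towards the robot); loosened, it swings over the unit's -y end. The point's x axis points outward along the lever. The post can be pinched at any yaw, or pushed.
- screw (a joint): angle of the adjuster screw about the same axis, rad: the direction of its pointer from the unit's x axis, positive counter-clockwise seen from above, stops at +-1.5. It starts between the two studs (-0.35 to 0.35). With the nut loose it turns easily (about 0.1 N m) and stays where it is left; with the nut tight it is held fast (about 2 N m). Tightening the nut does not drag it round.
- screw_grip (a point): where to grip the screw's brass bar head, on the adjuster's axis, 99 mm above the bench; x axis along the bar and the pointer, z up. The bar is 36 mm long, 14 mm thick, and stands from 80 to 114 mm above the bench, above the nut (top 73 mm). A white line on the top of the bar runs along it.
- pointer_tip (a point): tip of the white pointer, a strip 6 mm wide that sticks out from under the bar along the bar's x axis, 50 mm from the adjuster's axis, 78 mm above the bench
- red_stud_top (a point): centre of the top of the red-capped stud, the mark to set: 14 mm diameter cap, fixed to the unit's block, its top 70 mm above the bench (just under the pointer), 50 mm from the adjuster's axis, 0.9 rad to one or other side of the unit's x axis
- yellow_stud_top (a point): the same for the yellow-capped stud on the opposite side, which is not the mark
- wrench: a steel wrench 170 mm long lying beside the unit on its +x side; origin under its middle; leave it alone
- spare_sleeve: a spare brown sleeve, 32 mm diameter, 48 mm tall, standing beside the unit's +y end; origin under its centre; leave it alone
- grease_tin: a tin with a yellow label, 68 mm diameter, 75 mm tall, on the left; leave it alone
- screwdriver: a red-handled screwdriver, 200 mm long, lying on the right; leave it alone
- oil_bottle: a bottle, 48 mm diameter, 130 mm tall, on the right; leave it alone
- gauge_block: a steel block 30 x 60 x 30 mm on the right; leave it alone

How it is judged:
On the way, in this order (a step that is already met when the one before it is completed fails the run):
1. the jam nut is loosened by at least 0.5 rad (value of joint nut above 0.5 rad), for 0.2 s.
2. with the nut still loose (over 0.4 rad), the pointer's tip is brought over the red stud (within 8 mm) and comes to rest (value of joint nut above 0.4 rad and horizontal distance between pointer_tip and red_stud_top below 0.008 m and velocity of joint screw between -0.1 and 0.1 rad/s), for 0.2 s.
3. the nut is tightened again (below 0.12 rad) (value of joint nut below 0.12 rad), for 0.2 s.
At the end, for the whole second after the job is handed in: The nut is tight (lever within 0.12 rad of its clockwise end stop) and the pointer's tip is over the red stud (within 8 mm horizontally of its centre) (value of joint nut below 0.12 rad and horizontal distance between pointer_tip and red_stud_top below 0.008 m); the robot touches nothing.
It fails at once if a loose thing on the bench (wrench, spare sleeve, tin, screwdriver, bottle, steel block) is moved more than 30 mm (distance of any of wrench, spare_sleeve, grease_tin, screwdriver, oil_bottle, gauge_block from where it was at the start of the episode above 0.03 m).
It also fails if it takes over 54 s, if anything falls off the work surface, if the arm or the gripper's body presses on something with over 40 N, if the wrist force passes 120 N, or if a joint passes its speed limit or range.

## Working session

There is one attempt and no reset: what is moved stays moved. The work goes in short steps, Python scripts to look and compute and a tool call to move; the robot and the scene stay as the last step left them, time stands still between calls to the robot, and variables do not carry over. Pictures are saved under pics/ and viewed, about 8 in all and at most 12, crops included, and the job is handed in when it is done.

Besides the shell and the picture viewer there is one more tool, called in YAML: its name, and indented under it one key for each argument. play_rows: Moves the arm, as the interface text tells. Its arguments: {"type":"object","properties":{"moves":{"type":"array"},"force":{"type":"number"}},"required":["moves"]}

```bash
ls; mkdir -p pics; python3 - <<'E'
from station import arm
import cv2
s=arm.sense();print({k:(v if isinstance(v,(int,float)) else [round(float(t),4) for t in v]) for k,v in s.items()})
for n in ("scene","side"):
    cv2.imwrite(f"pics/{n}0.png",arm.capture(n)); print(n,arm.camera_model(n))
print(arm.camera_model("wrist"))
E
```

```text
pics
{'clock': 0.0, 'joints': [1.285, 0.2134, -0.0351, 1.3235, 0.0, 1.5708], 'dq': [0.0006, -0.0006, -0.0011, -0.0001, -0.0006, -0.0005], 'joint_efforts': [0.0052, -68.6151, 48.7119, 0.0175, 0.0002, 0.0], 'tool_pos': [0.1409, 0.4794, 0.2155], 'tcp_rot': [0.0003, 0.8006, 0.5992, -0.0005], 'contact_force': [-0.0164, -0.0011, -0.301], 'ft_torque': [-0.0308, -0.0098, -0.0208], 'gripper_width': 0.0854601498425677}
scene {'intrinsics': array([[437.84500717,   0.        , 322.98779426],
       [  0.        , 437.84500717, 244.06401413],
       [  0.        ,   0.        ,   1.        ]]), 'rvec': array([ 1.86018357,  1.4764132 , -0.65816194]), 'tvec': array([-0.0780029 , -0.2993622 ,  1.41830176])}
side {'intrinsics': array([[468.76992428,   0.        , 327.49695629],
       [  0.        , 468.76992428, 233.89001431],
       [  0.        ,   0.        ,   1.        ]]), 'rvec': array([ 2.3118415 , -0.6321587 ,  0.26531452]), 'tvec': array([-0.51874515,  0.21754654,  1.02635137])}
{'intrinsics': array([[371.64829954,   0.        , 321.95597266],
       [  0.        , 371.64829954, 233.5909094 ],
       [  0.        ,   0.        ,   1.        ]]), 'tool_from_camera': array([[ 9.99999233e-01, -1.21979581e-03, -2.14529915e-04,
        -5.39082604e-04],
       [ 1.22340675e-03,  9.45892321e-01,  3.24478383e-01,
        -8.38449351e-02],
       [-1.92875174e-04, -3.24478397e-01,  9.45893087e-01,
        -1.57749312e-01],
       [ 0.00000000e+00,  0.00000000e+00,  0.00000000e+00,
         1.00000000e+00]])}
```

View pics/scene0.png

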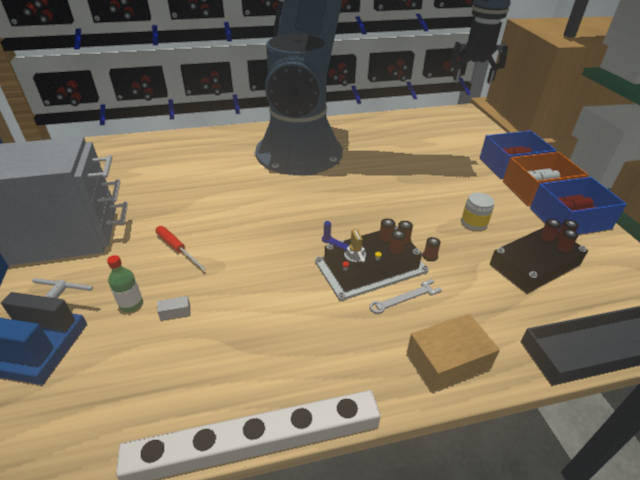

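View pics/side0.png

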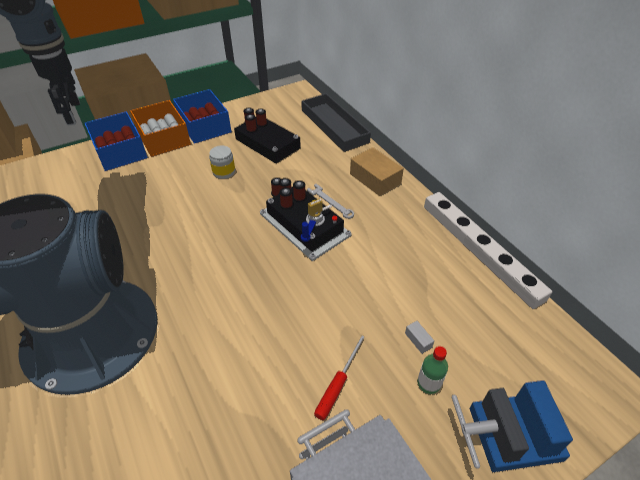

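The scene view shows the unit near px (370,262), with the lever at (327,235), the bar at (356,243), the red stud at (346,266) and the yellow at (378,256). In the side view the unit is near (305,215). Next I'll enlarge both.

```bash
python3 - <<'E'
import cv2,numpy as np
a=cv2.imread("pics/scene0.png")[210:310,305:455]; b=cv2.imread("pics/side0.png")[170:270,250:370]
A=cv2.resize(a,None,fx=5,fy=5,interpolation=cv2.INTER_CUBIC);cv2.imwrite("pics/c1.png",A)
B=cv2.resize(b,None,fx=6,fy=6,interpolation=cv2.INTER_CUBIC);cv2.imwrite("pics/c2.png",B)
E
```

```text
(no output)
```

View pics/c1.png

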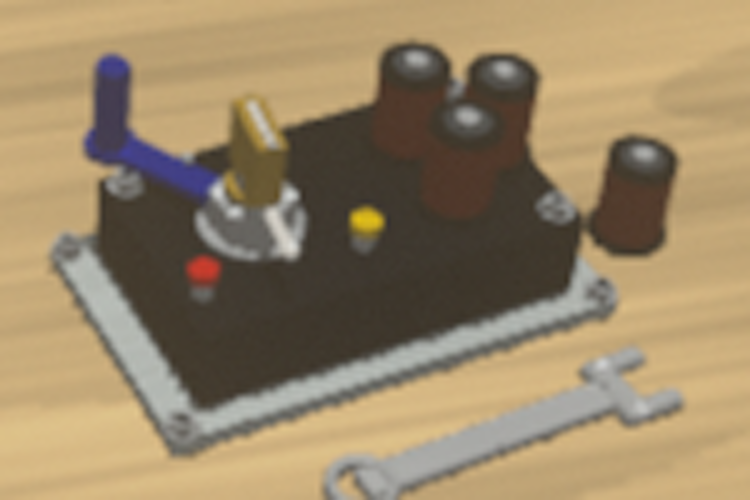

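View pics/c2.png

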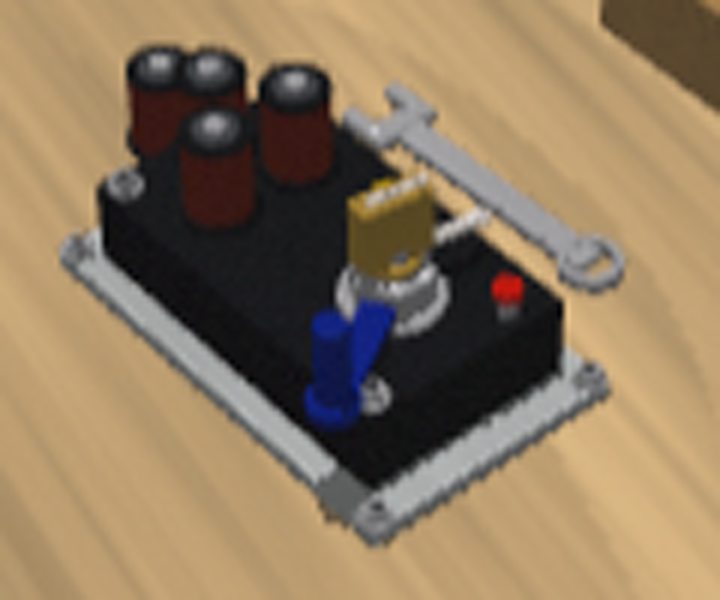

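Crop c1 (scene) shows the red stud top at (203,264), yellow (367,217), post top (113,62) and pointer tip (290,255). Crop c2 (side) shows the red stud top at (508,284), post top (331,318) and pointer tip (487,214). The red stud is on the −y side. Next I'll fit the unit's pose to these points.

```bash
cat > h.py <<'E'
import numpy as np,cv2
from station import arm
from scipy.optimize import least_squares
def proj(n,P):
    m=arm.camera_model(n); return cv2.projectPoints(np.array(P,float).reshape(-1,1,3),m["rvec"],m["tvec"],m["intrinsics"],None)[0].reshape(-1,2)
def pol(r,a,z): return [r*np.cos(a),-.045+r*np.sin(a),z]
E
python3 - <<'E'
from h import *
off={"scene":(305,210,5),"side":(250,170,6)}
obs={"scene":[("red",203,264),("yel",367,217),("post",113,62),("tip",290,255),("bar",262,122),("c--",55,243),("c+-",178,445),("c++",618,293)],
"side":[("red",508,283),("post",331,318),("tip",487,214),("bar",391,190),("c--",375,535),("c-+",62,252),("c+-",606,383)]}
def model(k,s,nut=0.015):
    if k[0]=='c': return [.0675*(1 if k[1]=='+' else -1),.1125*(1 if k[2]=='+' else -1),.008]
    return dict(red=pol(.05,-.9,.070),yel=pol(.05,.9,.07),post=pol(.075,-2.6+nut,.110),tip=pol(.05,s,.078),bar=pol(0,0,.114))[k]
def W(p,P):
    c,s=np.cos(p[2]),np.sin(p[2]); P=np.array(P); return np.c_[P[:,0]*c-P[:,1]*s+p[0],P[:,0]*s+P[:,1]*c+p[1],P[:,2]]
def f(p):
    r=[]
    for n,o in obs.items():
        x,y,k=off[n]
        px=np.array([[(u+.5)/k-.5+x,(v+.5)/k-.5+y] for _,u,v in o])
        r.append(proj(n,W(p,[model(q[0],p[3]) for q in o]))-px)
    return np.vstack(r).ravel()
b=min((least_squares(f,[.5,.1,y,0]) for y in np.arange(-3,3,.7)),key=lambda q:q.cost)
print(b.x,b.cost);print(b.fun.reshape(-1,2).round(1).tolist())
names=["red","yel","post","tip","bar"];print(dict(zip(names,W(b.x,[model(k,b.x[3]) for k in names]).round(4).tolist())))
print(np.sqrt(np.diag(np.linalg.inv(b.jac.T@b.jac)))*.5)
E
```

```text
[ 0.56462686  0.05828622  0.18556473 -0.17404264] 4.975573592988357
[[0.7, 0.4], [0.4, 0.0], [0.2, 0.3], [0.5, 1.0], [-0.0, -0.6], [-0.8, 0.7], [-0.1, 0.0], [0.6, 1.3], [-0.4, 0.5], [-0.2, 1.0], [0.5, 0.2], [-0.5, 0.6], [-0.5, 0.4], [-1.3, 0.4], [0.3, 0.1]]
{'red': [0.6107, -0.0187, 0.07], 'yel': [0.5963, 0.0583, 0.07], 'post': [0.5177, -0.0366, 0.11], 'tip': [0.6229, 0.0146, 0.078], 'bar': [0.5729, 0.0141, 0.114]}
[0.00043407 0.00035853 0.00439028 0.01987966]
```

The pose fits to about 1 px: axis at (0.573, 0.014), unit yaw 0.186, screw ≈ −0.17, and a red stud at −0.9. My plan is to pinch the post, swing it, turn the bar, then swing the post back. The helper below converts world targets into row units.

```bash
cat >> h.py <<'E'
from scipy.spatial.transform import Rotation as Ro
def pose():
    s=arm.sense(); q=s["tcp_rot"]; return np.array(s["tool_pos"]),Ro.from_quat([q[1],q[2],q[3],q[0]]),s
def rel(p,yaw,base=None):
    """fractions from base (pos, Rotation) or the measured pose to tool-down pose p,yaw"""
    t,R=base or pose()[:2]; G=Ro.from_euler('z',yaw)*Ro.from_euler('x',np.pi)
    return (R.inv().apply(np.array(p)-t)/.25).round(3).tolist(),((R.inv()*G).as_rotvec()/(np.pi/2)).round(3).tolist()
A=np.array([.5729,.0141]);YU=.1856
def post(nut,z=.084): a=YU-2.6+nut; return [A[0]+.075*np.cos(a),A[1]+.075*np.sin(a),z]
E
python3 - <<'E'
from h import *
p,R,s=pose()
T=np.array(post(.015,.2155))
for k in range(1,5):
    f=k/4; print(rel(p+(T-p)*f,1.285+min(1,f/.5)*1.215,(p+(T-p)*(k-1)/4, Ro.from_euler('z',1.285+min(1,(k-1)/2)*1.215)*Ro.from_euler('x',np.pi))))
E
```

```text
([-0.389, 0.507, 0.0], [-0.0, 0.0, -0.387])
([-0.609, 0.194, 0.0], [-0.0, 0.0, -0.387])
([-0.611, -0.188, 0.0], [0.0, 0.0, 0.0])
([-0.611, -0.188, 0.0], [0.0, 0.0, 0.0])
```

play_rows:
  moves:
    - [[-0.08,0.1,0],[0,0,-0.077],0.2]
    - [[-0.155,0.2,0],[0,0,-0.155],0.2]
    - [[-0.235,0.305,0],[0,0,-0.232],0.2]
    - [[-0.31,0.405,0],[0,0,-0.31],0.2]
    - [[-0.389,0.507,0],[0,0,-0.387],0.2]
  force: 25

```text
clock: 0.52
tool_pos: [0.2345, 0.3509, 0.2158]
tcp_rot: [0.0, 0.585, 0.811, -0.0]
contact_force: [0.7, 0.4, -0.0]
gripper_width: 0.051
```

play_rows:
  moves:
    - [[-0.122,0.039,0],[0,0,-0.077],0.2]
    - [[-0.244,0.078,0],[0,0,-0.155],0.2]
    - [[-0.366,0.117,0],[0,0,-0.232],0.2]
    - [[-0.488,0.155,0],[0,0,-0.31],0.2]
    - [[-0.609,0.194,0],[0,0,-0.387],0.2]

```text
clock: 0.93
tool_pos: [0.3243, 0.2262, 0.2159]
tcp_rot: [-0.0, 0.346, 0.938, -0.0]
contact_force: [0.0, 0.9, -0.6]
gripper_width: 0.0513
```

play_rows:
  moves:
    - [[-0.122,-0.038,0],[0,0,0],0.2]
    - [[-0.244,-0.075,0],[0,0,0],0.2]
    - [[-0.366,-0.113,0],[0,0,0],0.2]
    - [[-0.488,-0.15,0],[0,0,0],0.2]
    - [[-0.611,-0.188,0],[0,0,0],0.2]

```text
clock: 1.35
tool_pos: [0.4093, 0.0908, 0.2159]
tcp_rot: [-0.0, 0.348, 0.937, -0.0]
contact_force: [-0.6, 1.0, -0.2]
gripper_width: 0.0511
```

play_rows:
  moves:
    - [[-0.122,-0.038,0],[0,0,0],0.2]
    - [[-0.244,-0.075,0],[0,0,0],0.2]
    - [[-0.366,-0.113,0],[0,0,0],0.2]
    - [[-0.488,-0.15,0],[0,0,0],0.2]
    - [[-0.611,-0.188,0],[0,0,0],0.2]

```text
clock: 1.77
tool_pos: [0.4944, -0.0446, 0.2158]
tcp_rot: [-0.0, 0.348, 0.937, -0.0]
contact_force: [0.6, 0.4, -0.1]
gripper_width: 0.0512
```

```bash
python3 - <<'E'
from h import *
p,R,s=pose();print(s["clock"],p,R.as_euler('zyx'),s["gripper_width"],s["joints"])
print(post(.015),rel(post(.015,.084),2.5))
cv2.imwrite("pics/w1.png",arm.capture("wrist"))
# predicted wrist pixels
m=arm.camera_model("wrist");K=m["intrinsics"];T=m["tool_from_camera"]
def wp(P):
    q=T[:3,:3].T@(R.inv().apply(np.array(P)-p)-T[:3,3]);th=np.arctan2(np.hypot(q[0],q[1]),q[2]);r=K[0,0]*th;n=np.hypot(q[0],q[1]);return (K[:2,2]+r*q[:2]/n).round(0)
for n,P in dict(red=[.6107,-.0187,.07],yel=[.5963,.0583,.07],post=[.5177,-.0366,.11],tip=[.6229,.0146,.078],bar=[.5729,.0141,.114]).items(): print(n,wp(P))
E
```

```text
1.7667 [ 0.49437618 -0.04458545  0.21576147] [-2.42990858e+00 -4.12504370e-04 -3.14149514e+00] 0.051216687499390574 [-8.99819827e-02  2.05895953e-01 -4.38004626e-02  1.32151951e+00
  6.00522660e-05 -9.49094270e-01]
[np.float64(0.5176258771305224), np.float64(-0.03659291213779205), 0.084] ([-0.05, 0.085, 0.527], [-0.0, -0.0, -0.045])
red [248. 309.]
yel [312. 351.]
post [306. 252.]
tip [262. 342.]
bar [297. 336.]
```

View pics/w1.png

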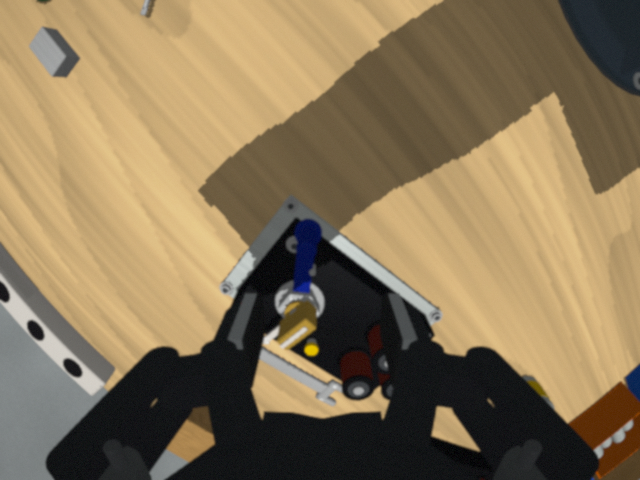

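The wrist view matches the prediction: yellow stud at (312,350) against (312,351) predicted, bar top about (298,335), and the blue post and arm from (308,228) to (300,285). Now I'll let the arm settle and move over the post.

play_rows:
  moves:
    - [[0,0,0],[0,0,0],0.2]
    - [[0,0,0],[0,0,0],0.2]
    - [[0,0,0],[0,0,0],0.2]
    - [[0,0,0],[0,0,0],0.2]
    - [[0,0,0],[0,0,0],0.2]

```text
clock: 2.23
tool_pos: [0.4937, -0.0422, 0.2162]
tcp_rot: [0.0, 0.348, 0.938, 0.0]
contact_force: [0.8, 0.1, -0.7]
gripper_width: 0.0511
```

```bash
python3 - <<'E'
from h import *
p,R,s=pose();print(s["clock"],p);print(rel(post(.015,.084),2.5))
E
```

```text
2.2333 [ 0.49367142 -0.04220643  0.21619989]
([-0.058, 0.079, 0.529], [0.0, 0.0, -0.044])
```

play_rows:
  moves:
    - [[-0.03,0.04,0.03],[0,0,-0.022],0.2]
    - [[-0.058,0.079,0.08],[0,0,-0.044],0.2]
    - [[-0.058,0.079,0.16],[0,0,-0.044],0.2]
    - [[-0.058,0.079,0.24],[0,0,-0.044],0.2]
    - [[-0.058,0.079,0.32],[0,0,-0.044],0.2]

```text
clock: 2.65
tool_pos: [0.5178, -0.0368, 0.1353]
tcp_rot: [0.0, 0.315, 0.949, 0.0]
contact_force: [1.3, -0.2, 0.1]
gripper_width: 0.0514
```

play_rows:
  moves:
    - [[0,0,0.07],[0,0,0],0.2]
    - [[0,0,0.14],[0,0,0],0.2]
    - [[0,0,0.2],[0,0,0],0.2]
    - [[0,0,0.208],[0,0,0],0.2]
    - [[0,0,0.208],[0,0,0],0.2]

```text
clock: 3.07
tool_pos: [0.5172, -0.037, 0.0837]
tcp_rot: [-0.001, 0.315, 0.949, -0.0]
contact_force: [-0.3, 0.4, 1.6]
gripper_width: 0.0516
```

play_rows:
  moves:
    - [[0,0,0],[0,0,0],-0.8]
    - [[0,0,0],[0,0,0],-0.8]
    - [[0,0,0],[0,0,0],-0.8]
    - [[0,0,0],[0,0,0],-0.8]
    - [[0,0,0],[0,0,0],-0.8]

```text
clock: 3.48
tool_pos: [0.5183, -0.0374, 0.085]
tcp_rot: [0.001, 0.316, 0.949, 0.0]
contact_force: [-1.9, 0.9, 7.9]
gripper_width: 0.0142
```

```bash
python3 - <<'E'
from h import *
p,R,s=pose();print(s["clock"],p,post(.015),s["contact_force"],s["gripper_width"])
P0=np.array(post(.015))
for n in np.arange(.1,1.15,.1): print(round(n,1),rel(P0-np.array(post(0.015))+np.array(post(n)),2.5,(P0,Ro.from_euler('z',2.5)*Ro.from_euler('x',np.pi))))
E
```

```text
3.4833 [ 0.51831535 -0.03744628  0.08498536] [np.float64(0.5176258771305224), np.float64(-0.03659291213779205), 0.084] [-1.92378742  0.86640472  7.91384189] 0.014198483193153193
0.1 ([-0.025, -0.004, -0.0], [0.0, 0.0, 0.0])
0.2 ([-0.055, -0.005, -0.0], [0.0, 0.0, 0.0])
0.3 ([-0.085, -0.004, -0.0], [0.0, 0.0, 0.0])
0.4 ([-0.115, 0.001, 0.0], [0.0, 0.0, 0.0])
0.5 ([-0.144, 0.008, 0.0], [0.0, 0.0, 0.0])
0.6 ([-0.172, 0.018, 0.0], [0.0, 0.0, 0.0])
0.7 ([-0.199, 0.031, 0.0], [0.0, 0.0, 0.0])
0.8 ([-0.225, 0.047, 0.0], [0.0, 0.0, 0.0])
0.9 ([-0.249, 0.065, 0.0], [0.0, 0.0, 0.0])
1.0 ([-0.271, 0.085, 0.0], [0.0, 0.0, 0.0])
1.1 ([-0.29, 0.108, 0.0], [0.0, 0.0, 0.0])
```

The post is held (14 mm reading). A 8 N upward force suggests the tips touch the lever flange, so I'll rise slightly while swinging.

play_rows:
  moves:
    - [[0,0,-0.01],[0,0,0],-0.8]
    - [[-0.025,-0.004,-0.01],[0,0,0],-0.8]
    - [[-0.055,-0.005,-0.01],[0,0,0],-0.8]
    - [[-0.085,-0.004,-0.01],[0,0,0],-0.8]
    - [[-0.115,0.001,-0.01],[0,0,0],-0.8]

```text
clock: 3.9
tool_pos: [0.5393, -0.0553, 0.0862]
tcp_rot: [-0.002, 0.316, 0.949, -0.001]
contact_force: [-12.0, -5.5, -0.2]
gripper_width: 0.0143
```

play_rows:
  moves:
    - [[-0.015,0.003,0],[0,0,0],-0.8]
    - [[-0.029,0.007,0],[0,0,0],-0.8]
    - [[-0.043,0.012,0],[0,0,0],-0.8]
    - [[-0.057,0.017,0],[0,0,0],-0.8]
    - [[-0.084,0.03,0],[0,0,0],-0.8]

```text
clock: 4.32
tool_pos: [0.5607, -0.0612, 0.0862]
tcp_rot: [-0.002, 0.316, 0.949, -0.0]
contact_force: [-9.9, 1.6, -2.4]
gripper_width: 0.0137
```

play_rows:
  moves:
    - [[-0.026,0.016,0],[0,0,0],-0.8]
    - [[-0.05,0.034,0],[0,0,0],-0.8]
    - [[-0.072,0.054,0],[0,0,0],-0.8]
    - [[-0.072,0.054,0],[0,0,0],-0.8]
    - [[-0.072,0.054,0],[0,0,0],-0.8]

```text
clock: 4.73
tool_pos: [0.5849, -0.0605, 0.0864]
tcp_rot: [-0.001, 0.315, 0.949, 0.001]
contact_force: [-0.2, 5.8, -4.3]
gripper_width: 0.014
```

```bash
python3 - <<'E'
from h import *
p,R,s=pose();d=p[:2]-A;print(s["clock"],p,post(1.0),s["contact_force"],s["gripper_width"],"r",np.hypot(*d),"nut",np.arctan2(d[1],d[0])-YU+2.6)
E
```

```text
4.7333 [ 0.58490346 -0.06045596  0.08636602] [np.float64(0.5845819651487982), np.float64(-0.0599846251948558), 0.084] [-0.24415586  5.82877798 -4.30546507] 0.014044403435467671 r 0.07551604807034025 nut 1.003233150100936
```

Nut at about 1.0 by kinematics. Now I'll release, lift and look at the bar from above.

play_rows:
  moves:
    - [[0,0,0],[0,0,0],0.0]
    - [[0,0,0],[0,0,0],0.0]
    - [[0,0,0],[0,0,0],0.0]
    - [[0,0,-0.05],[0,0,0],0.0]
    - [[0,0,-0.15],[0,0,0],0.0]

```text
clock: 5.15
tool_pos: [0.5832, -0.0611, 0.1222]
tcp_rot: [-0.002, 0.316, 0.949, -0.001]
contact_force: [-0.5, 0.1, -0.6]
gripper_width: 0.0429
```

play_rows:
  moves:
    - [[0,0,-0.12],[0,0,0.05],0.0]
    - [[0,0,-0.25],[0,0,0.13],0.0]
    - [[0,0,-0.3],[0,0,0.21],0.0]
    - [[0,0,-0.3],[0,0,0.29],0.0]
    - [[0,0,-0.3],[0,0,0.36],0.0]

```text
clock: 5.57
tool_pos: [0.5856, -0.0614, 0.2006]
tcp_rot: [0.001, 0.571, 0.821, 0.001]
contact_force: [0.2, -0.4, -0.5]
gripper_width: 0.0425
```

```bash
python3 - <<'E'
from h import *
p,R,s=pose();print(s["clock"],p,s["contact_force"],s["gripper_width"]);print(rel([*A,.2],1.583))
E
```

```text
5.5667 [ 0.58560835 -0.06137259  0.20056228] [ 0.19003963 -0.44489177 -0.52441638] 0.04252474675826795
([0.301, 0.058, 0.002], [0.002, 0.001, 0.219])
```

play_rows:
  moves:
    - [[0.08,0.015,0],[0,0,0.06],0.0]
    - [[0.16,0.03,0],[0,0,0.12],0.0]
    - [[0.24,0.045,0],[0,0,0.18],0.0]
    - [[0.301,0.058,0],[0,0,0.219],0.0]
    - [[0.301,0.058,0],[0,0,0.219],0.0]

```text
clock: 5.98
tool_pos: [0.5714, 0.0166, 0.1994]
tcp_rot: [0.0, 0.701, 0.713, 0.0]
contact_force: [-0.5, 0.9, 0.4]
gripper_width: 0.0426
```

play_rows:
  moves:
    - [[0,0,0],[0,0,0],0.2]
    - [[0,0,0],[0,0,0],0.2]
    - [[0,0,0],[0,0,0],0.2]
    - [[0,0,0],[0,0,0],0.2]
    - [[0,0,0],[0,0,0],0.2]

```text
clock: 6.4
tool_pos: [0.5718, 0.0138, 0.199]
tcp_rot: [0.0, 0.701, 0.714, -0.0]
contact_force: [0.9, -0.3, 0.0]
gripper_width: 0.0511
```

```bash
cat >> h.py <<'E'
def shot(name,cams=("scene","side")):
    C={"scene":(305,210,150,100,5),"side":(250,170,120,100,5)};o=[]
    for n in cams:
        x,y,w,h,k=C[n]; o.append(cv2.resize(arm.capture(n)[y:y+h,x:x+w],None,fx=4 if len(cams)>1 and n=="scene" else 4,fy=4,interpolation=cv2.INTER_CUBIC)[:, :400])
    cv2.imwrite(f"pics/{name}.png",np.hstack(o))
E
python3 - <<'E'
from h import *
p,R,s=pose();print(s["clock"],p,s["gripper_width"]);print(rel([*A,.092],1.583))
cv2.imwrite("pics/w2.png",cv2.resize(arm.capture("wrist")[180:420,180:480],None,fx=2.5,fy=2.5,interpolation=cv2.INTER_CUBIC))
m=arm.camera_model("wrist");K=m["intrinsics"];T=m["tool_from_camera"]
def wp(P):
    q=T[:3,:3].T@(R.inv().apply(np.array(P)-p)-T[:3,3]);th=np.arctan2(np.hypot(q[0],q[1]),q[2]);r=K[0,0]*th;n=np.hypot(q[0],q[1]);return ((K[:2,2]+r*q[:2]/n-[180,180])*2.5).round(0)
for n,P in dict(red=[.6107,-.0187,.07],yel=[.5963,.0583,.07],post=post(1.,.11),postb=post(1,.067),tip=[.6229,.0146,.078],bar=[.5729,.0141,.114]).items(): print(n,wp(P))
E
```

```text
6.4 [0.5717578  0.0138158  0.19901462] 0.05113335471274562
([0.001, 0.005, 0.428], [0.0, 0.0, 0.004])
red [258. 201.]
yel [489. 165.]
post [103. 169.]
postb [135. 123.]
tip [356. 246.]
bar [358. 140.]
```

View pics/w2.png

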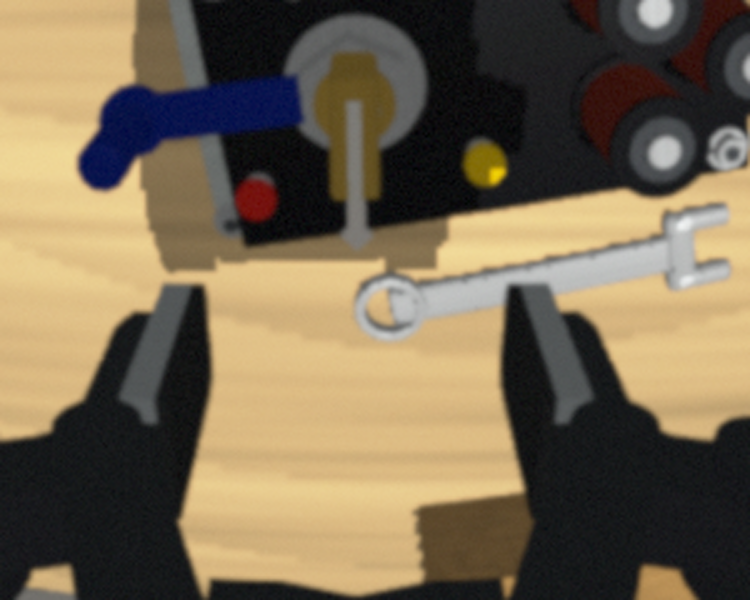

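The wrist view matches every prediction within about 3 crop px: red (257,200), yellow (486,163), pointer tip (357,243), post top (102,168). Now I'll descend, grip the bar and turn it −0.726 rad.

play_rows:
  moves:
    - [[0.001,0.005,0.08],[0,0,0],0.2]
    - [[0.001,0.005,0.18],[0,0,0],0.2]
    - [[0.001,0.005,0.28],[0,0,0],0.2]
    - [[0.001,0.005,0.36],[0,0,0],0.2]
    - [[0.001,0.005,0.42],[0,0,0],0.2]

```text
clock: 6.87
tool_pos: [0.5721, 0.0144, 0.0921]
tcp_rot: [-0.001, 0.7, 0.714, -0.001]
contact_force: [-0.1, -0.9, 0.3]
gripper_width: 0.051
```

play_rows:
  moves:
    - [[0,0,0],[0,0,0],0.2]
    - [[0,0,0],[0,0,0],-0.8]
    - [[0,0,0],[0,0,0],-0.8]
    - [[0,0,0],[0,0,0],-0.8]
    - [[0,0,0],[0,0,0],-0.8]

```text
clock: 7.28
tool_pos: [0.5738, 0.0136, 0.0955]
tcp_rot: [0.002, 0.701, 0.714, -0.0]
contact_force: [-1.6, -7.6, 4.1]
gripper_width: 0.0125
```

play_rows:
  moves:
    - [[0,0,0],[0,0,0.03],-0.8]
    - [[0,0,0],[0,0,0.08],-0.8]
    - [[0,0,0],[0,0,0.13],-0.8]
    - [[0,0,0],[0,0,0.18],-0.8]
    - [[0,0,0],[0,0,0.23],-0.8]

```text
clock: 7.7
tool_pos: [0.5738, 0.0135, 0.0955]
tcp_rot: [0.002, 0.819, 0.574, 0.0]
contact_force: [-0.8, -8.0, 4.5]
gripper_width: 0.0128
```

play_rows:
  moves:
    - [[0,0,0],[0,0,0.05],-0.8]
    - [[0,0,0],[0,0,0.1],-0.8]
    - [[0,0,0],[0,0,0.15],-0.8]
    - [[0,0,0],[0,0,0.2],-0.8]
    - [[0,0,0],[0,0,0.232],-0.8]

```text
clock: 8.12
tool_pos: [0.5738, 0.0135, 0.0955]
tcp_rot: [0.001, 0.909, 0.416, 0.001]
contact_force: [-0.3, -9.7, 5.1]
gripper_width: 0.0128
```

play_rows:
  moves:
    - [[0,0,0],[0,0,0],-0.8]
    - [[0,0,0],[0,0,0],-0.8]
    - [[0,0,0],[0,0,0],-0.8]
    - [[0,0,0],[0,0,0],-0.8]
    - [[0,0,0],[0,0,0],-0.8]

```text
clock: 8.53
tool_pos: [0.5738, 0.0135, 0.0955]
tcp_rot: [0.001, 0.908, 0.418, 0.001]
contact_force: [-0.6, -8.3, 5.7]
gripper_width: 0.013
```

```bash
python3 - <<'E'
from h import *
p,R,s=pose();print(s["clock"],p,s["gripper_width"],s["contact_force"],s["ft_torque"]);x=R.apply([1,0,0]);print("screw",np.arctan2(x[1],x[0])-np.pi/2-YU)
shot("s1")
E
```

```text
8.5333 [0.57378223 0.0134971  0.09548737] 0.012983332720842195 [-0.56537924 -8.32603866  5.68994441] [-1.82458898  0.13512113 -0.06867752]
screw -0.8931969883460146
```

View pics/s1.png

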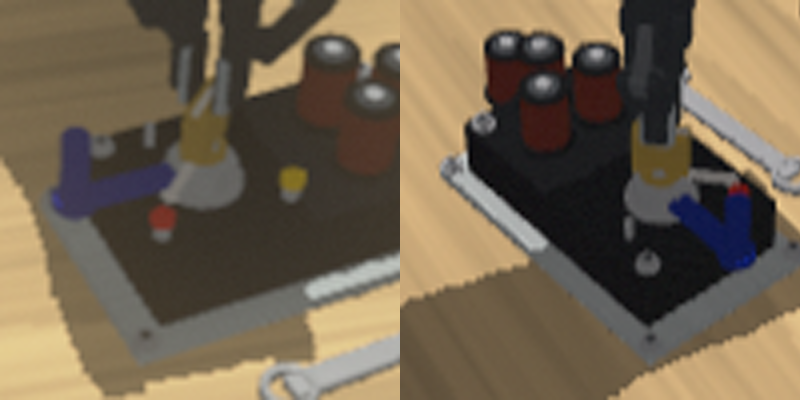

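The pointer tip now lies over the red stud (left view about (170,195) beside the red at (162,215); right view at (740,185)), and the kinematic screw angle is −0.893. Now I'll release, lift and check from above.

play_rows:
  moves:
    - [[0,0,0],[0,0,0],0.0]
    - [[0,0,0],[0,0,0],0.0]
    - [[0,0,0],[0,0,0],0.0]
    - [[0,0,-0.04],[0,0,0],0.0]
    - [[0,0,-0.12],[0,0,0],0.0]

```text
clock: 9.05
tool_pos: [0.5716, 0.0148, 0.1232]
tcp_rot: [-0.001, 0.908, 0.419, -0.001]
contact_force: [-0.4, -0.4, 0.7]
gripper_width: 0.0426
```

play_rows:
  moves:
    - [[0,0,-0.12],[0,0,-0.07],0.2]
    - [[0,0,-0.24],[0,0,-0.14],0.2]
    - [[0,0,-0.3],[0,0,-0.21],0.2]
    - [[0,0,-0.3],[0,0,-0.29],0.2]
    - [[0,0,-0.3],[0,0,-0.36],0.2]

```text
clock: 9.47
tool_pos: [0.5737, 0.0148, 0.2013]
tcp_rot: [0.001, 0.753, 0.658, 0.001]
contact_force: [0.4, -0.1, 0.0]
gripper_width: 0.0513
```

play_rows:
  moves:
    - [[0,0,0],[0,0,-0.07],0.2]
    - [[0,0,0],[0,0,-0.1],0.2]
    - [[0,0,0],[0,0,-0.1],0.2]
    - [[0,0,0],[0,0,-0.1],0.2]
    - [[0,0,0],[0,0,-0.1],0.2]

```text
clock: 9.88
tool_pos: [0.573, 0.0148, 0.1994]
tcp_rot: [0.0, 0.702, 0.712, 0.0]
contact_force: [-0.5, 0.5, -0.4]
gripper_width: 0.0511
```

```bash
python3 - <<'E'
from h import *
p,R,s=pose();print(s["clock"],p,s["gripper_width"],s["contact_force"]);print(rel(post(1.0,.2),2.5))
cv2.imwrite("pics/w3.png",cv2.resize(arm.capture("wrist")[180:420,180:480],None,fx=2.5,fy=2.5,interpolation=cv2.INTER_CUBIC))
m=arm.camera_model("wrist");K=m["intrinsics"];T=m["tool_from_camera"]
def wp(P):
    q=T[:3,:3].T@(R.inv().apply(np.array(P)-p)-T[:3,3]);th=np.arctan2(np.hypot(q[0],q[1]),q[2]);r=K[0,0]*th;n=np.hypot(q[0],q[1]);return ((K[:2,2]+r*q[:2]/n-[180,180])*2.5).round(0)
def at(s,z=.078): return [A[0]+.05*np.cos(YU+s),A[1]+.05*np.sin(YU+s),z]
print("red",wp(at(-.9,.07)),"tip-.9",wp(at(-.9)),"tip-.75",wp(at(-.75)),"tip-1.05",wp(at(-1.05)),"post",wp(post(1.,.11)))
E
```

```text
9.8833 [0.57295184 0.01475288 0.19943176] 0.05114106342093114 [-0.46800252  0.45850638 -0.43857405]
([-0.3, 0.042, -0.002], [0.0, 0.0, -0.583])
red [256. 198.] tip-.9 [253. 207.] tip-.75 [272. 220.] tip-1.05 [237. 192.] post [100. 166.]
```

View pics/w3.png

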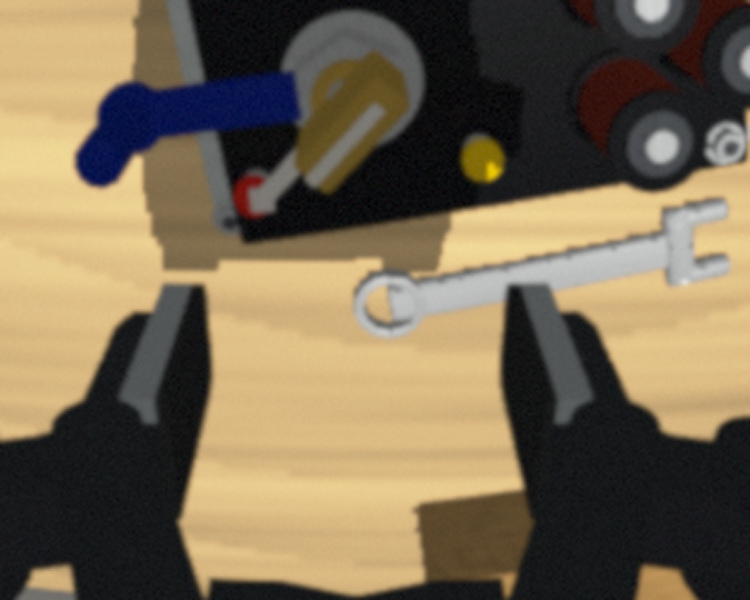

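The pointer tip is at (257,206) against (253,207) predicted for −0.9, so it is over the red stud within about 2 mm. Now back to the lever post.

play_rows:
  moves:
    - [[-0.08,0.01,0],[0,0,-0.07],0.2]
    - [[-0.16,0.02,0],[0,0,-0.14],0.2]
    - [[-0.24,0.035,0],[0,0,-0.21],0.2]
    - [[-0.3,0.042,0],[0,0,-0.29],0.2]
    - [[-0.3,0.042,0],[0,0,-0.36],0.2]

```text
clock: 10.35
tool_pos: [0.5848, -0.0626, 0.1989]
tcp_rot: [0.0, 0.474, 0.881, -0.0]
contact_force: [-0.7, -0.2, -0.6]
gripper_width: 0.0512
```

play_rows:
  moves:
    - [[0,0,0],[0,0,-0.07],0.2]
    - [[0,0,0],[0,0,-0.14],0.2]
    - [[0,0,0],[0,0,-0.21],0.2]
    - [[0,0,0],[0,0,-0.223],0.2]
    - [[0,0,0],[0,0,-0.223],0.2]

```text
clock: 10.77
tool_pos: [0.5846, -0.0601, 0.1991]
tcp_rot: [-0.0, 0.315, 0.949, -0.0]
contact_force: [-0.3, -0.3, -1.0]
gripper_width: 0.051
```

```bash
python3 - <<'E'
from h import *
p,R,s=pose();print(s["clock"],p,s["gripper_width"]);print(rel(post(1.0,.0885),2.5))
P0=np.array(post(1.0))
for n in [.9,.8,.7,.6,.5,.4,.3,.2,.1,0,-.05,-.1]: print(n,rel(post(n),2.5,(P0,Ro.from_euler('z',2.5)*Ro.from_euler('x',np.pi)))[0])
E
```

```text
10.7667 [ 0.58456487 -0.06012527  0.19906552] 0.051001630399257585
([0.0, 0.001, 0.442], [-0.0, -0.0, 0.0])
0.9 [0.022, -0.02, -0.0]
0.8 [0.046, -0.038, -0.0]
0.7 [0.071, -0.054, -0.0]
0.6 [0.099, -0.067, -0.0]
0.5 [0.127, -0.077, -0.0]
0.4 [0.156, -0.085, -0.0]
0.3 [0.185, -0.089, -0.0]
0.2 [0.215, -0.091, -0.0]
0.1 [0.245, -0.089, -0.0]
0 [0.275, -0.084, -0.0]
-0.05 [0.29, -0.081, -0.0]
-0.1 [0.304, -0.077, -0.0]
```

play_rows:
  moves:
    - [[0,0,0.08],[0,0,0],0.2]
    - [[0,0,0.18],[0,0,0],0.2]
    - [[0,0,0.28],[0,0,0],0.2]
    - [[0,0,0.37],[0,0,0],0.2]
    - [[0,0,0.44],[0,0,0],0.2]

```text
clock: 11.18
tool_pos: [0.5838, -0.06, 0.0872]
tcp_rot: [-0.001, 0.316, 0.949, -0.0]
contact_force: [0.3, 0.5, -0.3]
gripper_width: 0.051
```

play_rows:
  moves:
    - [[0,0,0],[0,0,0],0.2]
    - [[0,0,0],[0,0,0],-0.8]
    - [[0,0,0],[0,0,0],-0.8]
    - [[0,0,0],[0,0,0],-0.8]
    - [[0,0,0],[0,0,0],-0.8]

```text
clock: 11.6
tool_pos: [0.5854, -0.0601, 0.0905]
tcp_rot: [0.001, 0.314, 0.949, 0.0]
contact_force: [-1.5, 1.7, 6.8]
gripper_width: 0.0134
```

play_rows:
  moves:
    - [[0.01,-0.01,0],[0,0,0],-0.8]
    - [[0.022,-0.02,0],[0,0,0],-0.8]
    - [[0.046,-0.038,0],[0,0,0],-0.8]
    - [[0.071,-0.054,0],[0,0,0],-0.8]
    - [[0.099,-0.067,0],[0,0,0],-0.8]

```text
clock: 12.02
tool_pos: [0.5557, -0.0606, 0.0905]
tcp_rot: [0.002, 0.315, 0.949, -0.001]
contact_force: [3.6, -10.6, 6.7]
gripper_width: 0.0137
```

play_rows:
  moves:
    - [[0.028,-0.01,0],[0,0,0],-0.8]
    - [[0.057,-0.018,0],[0,0,0],-0.8]
    - [[0.086,-0.022,0],[0,0,0],-0.8]
    - [[0.101,-0.023,0],[0,0,0],-0.8]
    - [[0.116,-0.024,0],[0,0,0],-0.8]

```text
clock: 12.43
tool_pos: [0.5283, -0.0468, 0.0902]
tcp_rot: [0.001, 0.315, 0.949, -0.0]
contact_force: [1.6, -3.5, 6.1]
gripper_width: 0.0136
```

play_rows:
  moves:
    - [[0.015,0.001,0],[0,0,0],-0.8]
    - [[0.03,0.002,0],[0,0,0],-0.8]
    - [[0.045,0.005,0],[0,0,0],-0.8]
    - [[0.06,0.007,0],[0,0,0],-0.8]
    - [[0.066,0.008,0],[0,0,0],-0.8]

```text
clock: 12.85
tool_pos: [0.5171, -0.0359, 0.0903]
tcp_rot: [0.002, 0.315, 0.949, -0.001]
contact_force: [9.5, -14.3, -1.1]
gripper_width: 0.0134
```

```bash
python3 - <<'E'
from h import *
p,R,s=pose();d=p[:2]-A;print(s["clock"],p,s["contact_force"],s["gripper_width"],"r",np.hypot(*d),"nut",np.arctan2(d[1],d[0])-YU+2.6)
E
```

```text
12.85 [ 0.51713393 -0.03590053  0.09025736] [  9.48158589 -14.34327037  -1.07747694] 0.013410847781275062 r 0.0748993138231166 nut 0.0037475068877550477
```

At the stop: nut about 0.00 and 17 N of push-back, against about 4 N while swinging. Now I'll release and retreat for a final check.

play_rows:
  moves:
    - [[0,0,0],[0,0,0],-0.8]
    - [[0,0,0],[0,0,0],0.2]
    - [[0,0,0],[0,0,0],0.2]
    - [[0,0,0],[0,0,0],0.2]
    - [[0,0,-0.06],[0,0,0],0.2]

```text
clock: 13.27
tool_pos: [0.5141, -0.0347, 0.102]
tcp_rot: [-0.002, 0.314, 0.949, -0.0]
contact_force: [-0.7, 0.3, -0.3]
gripper_width: 0.0511
```

play_rows:
  moves:
    - [[0,0,-0.12],[0,0,0],0.2]
    - [[0,0,-0.26],[0,0,0],0.2]
    - [[0,0,-0.4],[0,0,0],0.2]
    - [[0,0,-0.5],[0,0,0],0.2]
    - [[0,0,-0.5],[0,0,0],0.2]

```text
clock: 13.68
tool_pos: [0.5176, -0.0349, 0.2341]
tcp_rot: [0.003, 0.314, 0.949, 0.001]
contact_force: [1.2, 0.8, -0.2]
gripper_width: 0.0513
```

play_rows:
  moves:
    - [[0,-0.1,0],[0,0,0],0.2]
    - [[0,-0.2,0],[0,0,0],0.2]
    - [[0,-0.3,0],[0,0,0],0.2]
    - [[0,-0.3,0],[0,0,0],0.2]
    - [[0,-0.3,0],[0,0,0],0.2]

```text
clock: 14.1
tool_pos: [0.4705, -0.0956, 0.229]
tcp_rot: [-0.0, 0.315, 0.949, 0.0]
contact_force: [-0.0, -0.5, 0.4]
gripper_width: 0.0511
```

```bash
python3 - <<'E'
from h import *
p,R,s=pose();print(s["clock"],p,s["contact_force"])
shot("f1")
def o(P,n,off): return ((proj(n,[P])[0]-off[:2]+.5)*4-.5+[off[2],0]).round(0)
for k,P in dict(red=[.6107,-.0187,.07],tip=[.6107,-.0187,.078],post=post(0,.11)).items(): print(k,o(P,"scene",(305,210,0)),o(P,"side",(250,170,400)))
E
```

```text
14.1 [ 0.47046563 -0.09563066  0.22898126] [-0.03068119 -0.49101269  0.35035229]
red [165. 213.] [737. 190.]
tip [166. 202.] [737. 181.]
post [92. 50.] [618. 215.]
```

View pics/f1.png

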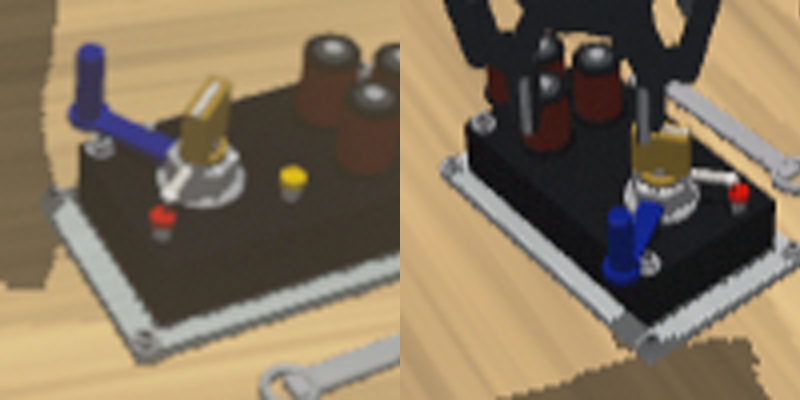

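The lever is back at its start position (post top (90,50) against (92,50) predicted). The pointer tip is over the red stud: (168,200) and (737,181) against (166,202) and (737,181) predicted.

```bash
python3 -c "
from station import arm; print(arm.sign_off())"
```

```text
the job is handed in; nothing more can be done
None
```

The spindle unit is set to its red mark and the job is handed in, at about 14 s on the clock. I swung the blue lever to about 1.0 rad, turned the brass screw from about −0.17 to about −0.89 rad, then swung the lever back to its stop.

- **Nut:** the arm's position puts it at about 0.00 rad. The push-back rose to 17 N at the end stop.
- **Pointer:** the wrist view taken before tightening put the tip within about 2 mm of the red stud. The scene and side views after tightening agreed with the predicted position.
- **Clearance:** the gripper was clear of everything when I handed in. I saw no contact with the loose things and the force readings gave no sign of any, but I did not measure their positions again afterwards.

No check failed or disagreed. The fingertips pressed lightly on the lever flange, about 8 N and 7 N, each time they closed on the post.

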